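# Clamp the dough roller's drive hub on the shaft flat

### The job

Turn the dough roller's crank until the flat on its shaft faces straight up at the screw in the hub, and leave it so. Then take the T-handled hex key, feel its end into the screw's socket without leaning hard on it, tighten the screw clockwise until it comes up firm against its stop, without forcing it, and stand the key back in its block, leaving the other kitchen things where they are.

Things in the scene. Friction and masses are not known exactly. Their poses are not given: they have to be found in the camera images.
- roller: The dough roller, fixed to the counter: steel roller housing with a white gear drive to one side. Origin: centre of its underside on the counter. z up; the drive shaft runs along its y axis, 85 mm above the counter: hand crank at y = -94 to -140 mm, housing (up to 140 mm high, x within 60 mm) at y = -65 to 65, bare shaft with its flat, aluminium clamp hub with the screw near y = 102, white gear drive 120 mm high at y = 150 to 210. Its x axis is level, square to the shaft.
- shaft (a joint): Angle (rad) of the shaft about the roller's +y axis, which the crank turns with it. The 20 mm shaft has one flat, 16 mm wide, in view on the bare shaft either side of the hub; 0 = flat faces straight up at the screw; positive = flat leans to the roller's +x. At 0 the crank arm leans 0.55 rad from upright towards the roller's -x. Starts between 0.5 and 1.25. Stiff bearing (about 0.12 N m): it stays where it is left.
- crank_grip (a point): Middle of the crank's wooden handle: a level round bar, 20 mm in diameter, 46 mm long, along the roller's y axis, fast on the crank arm, 55 mm from the shaft's axis. It does not spin on its own.
- hub_mid (a point): Nominal middle of the screw's top face: in the roller's frame x = 0, y = 102 mm, z = 115 mm (exact in x and z). The hub has been slid by hand along the shaft (the roller's y) and truly sits anywhere up to 8 mm either side of this point, and the screw with it; it cannot be moved by a light push. The screw's head is a dark steel hexagon, 30 mm over flats, top face flat and level; in its middle a hex socket, 13 mm over flats, 9 mm deep.
- screw (a joint): How far the screw is turned (rad), clockwise from above positive. Starts at 0 to 0.5; turns stiffly (0.06 N m) up to a firm stop at 1.3: fully tight. Twisting to 0.2 N m at the stop makes it tight; 0.4 N m strains it, as does leaning on the key with over 20 N. At 0 two flats of its socket face the roller's +x and -x (corners 30 degrees from there, every 60); it turns with the screw.
- key_grip (a point): Centre of the T-handle of the hex key (140 g, about): a level black bar 84 mm long (along the key's x), 14 mm wide (y), 18 mm high. The key starts upright in its block. The hex shank, 12 mm over flats (about 1 mm play in the socket), hangs straight down below it; two of the hex's corners lie along the key's +x and -x. The shank carries a 26 mm round collar whose underside is 47 mm below this centre and rests on the block's top.
- key: The same hex key, origin in the end of the shank's hex (as key_tip), z up along the shank towards the handle.
- key_tip (a point): End of the key's hex, 95 mm straight below key_grip; a small rounded ball nose, 8 mm in diameter, stands 2.5 mm further down and drops into the socket first.
- block_hole (a point): Centre of the mouth of the round 18 mm hole that goes down through the fixed wooden key block (60 x 60 mm, 60 mm high), at its top face.
- cutter_mid (a point): Bystander, to be left where it is: steel biscuit cutter ring, 60 mm across, 30 mm high. The point is its middle, half-way up.
- spice_jar_mid (a point): Bystander, to be left where it is: amber glass spice jar, 48 mm across, 85 mm high. The point is its middle, half-way up.
- mug_mid (a point): Bystander, to be left where it is: white mug, 80 mm across, 90 mm high. The point is its middle, half-way up.
- bowl_mid (a point): Bystander, to be left where it is: red bowl, 140 mm across, 55 mm high. The point is its middle, half-way up.
- oil_can_mid (a point): Bystander, to be left where it is: small can, 56 mm across, 120 mm high. The point is its middle, half-way up.
- scraper_mid (a point): Bystander, to be left where it is: white dough scraper slab, 100 x 70 x 12 mm, lying flat. The point is its middle, half-way up.
Mind the look-alikes: they are no part of the job. What is shaped like the key but pink or yellow is not meant. Leave any purple look-alike of the part that bears block_hole alone.

How it is judged:
On the way, in this order (a step that is already met when the one before it is completed fails the run):
1. the shaft's flat faces straight up (within 0.12 rad), the crank let go (value of joint shaft between -0.12 and 0.12 rad and contact force between the fingers and roller below 0.1 N), for 0.3 s.
2. the key's end is in the screw's socket (at least 4.5 mm deep) (z of key_tip in the frame of roller below 0.1105 m and x of key_tip in the frame of roller between -0.004 and 0.004 m and y of key_tip in the frame of roller between 0.088 and 0.116 m), for 0.1 s.
3. the screw is twisted firmly against its stop by the key in its socket (turned to 1.27 or more, over 25 N between key and screw, about 0.15 N m), the flat still facing up (all of step 2 and value of joint shaft between -0.12 and 0.12 rad and value of joint screw above 1.27 rad and contact force between key and roller above 25 N), for 0.1 s.
At the end, for the whole second after the job is handed in: The flat faces straight up within 0.12 rad, the screw is turned home (1.2 rad or more), and the key stands upright (within 0.12 rad), at rest and let go, down in its block's hole with its collar on or within 6 mm of the block's top (value of joint shaft between -0.12 and 0.12 rad and value of joint screw above 1.2 rad and horizontal distance between key_tip and block_hole below 0.008 m and horizontal distance between key_grip and block_hole below 0.01 m and distance between key_tip and block_hole between 0.042 and 0.056 m and angle between key's own z axis and vertical below 0.12 rad and linear speed of key below 0.02 m/s); the robot touches nothing.
It fails at once if the key is leaned on with more than 25 N before its end is in the socket (z of key_tip in the frame of roller above 0.1105 m and contact force between key and roller above 25 N).
It fails at once if the key is forced: pressed or twisted against the screw, hub or roller with more than 90 N of contact force in all (contact force between key and roller above 90 N).
It fails at once if the screw is tightened (past 0.8) while the shaft's flat is more than 0.17 rad from facing it (value of joint screw above 0.8 rad and not (value of joint shaft between -0.17 and 0.17 rad)).
It fails at once if a bystander is moved by more than 30 mm (distance of any of cutter_mid, spice_jar_mid, mug_mid, bowl_mid, oil_can_mid, scraper_mid from where it was at the start of the episode above 0.03 m).
It also fails if it takes over 72 s, if anything falls off the work surface, if the arm or the gripper's body presses on something with over 40 N, if the wrist force passes 120 N, or if a joint passes its speed limit or range.

### The arm

A 7-joint arm with a two-finger parallel gripper is mounted at the origin on the work surface. World frame = base frame: x ahead of the robot, y to its left, z up, the work surface at z = 0. Lengths are in m, angles in rad, forces in N, time in s.
With the tool pointing down it reaches from about 0.4 to 0.875 m from the base axis. Payload 19.3 kg.
Tool frame: the origin (TCP) lies midway between the tips of the shut fingers; the grasp point (between the pads) lies 19 mm behind it; z points along the fingers, y is the line along which they close (so a half turn about z gives the same grasp; the last joint's range is limited). The gripper opens to 85 mm and grips with 20 to 120 N. Pads are 22 mm wide; open, the fingers measure 114 mm over their backs; the gripper's body (76 mm by 85 mm) begins 54 mm behind the grasp point. The pads swing forward as they close: fully open they stand 13 mm farther back than shut.
Start: joints at [-1.296, 0.521, -0.036, 1.599, 0.021, 1.021, -0.113], TCP at [0.211, 0.588, 0.231] pointing down, gripper open.
Joint ranges: [-2.91, 2.91], [-0.3, 2.13], [-1.5, 1.42], [0.17, 2.43], [-1.26, 4.41], [0.16, 1.93], [-2.52, 2.52]. Speed limits (rad/s): [1.89, 1.89, 2.39, 2.39, 3.01, 3.01, 3.01].

### API

Orientations are given as [roll, pitch, yaw] about the fixed x, y, z axes, in that order (R = Rz(yaw) Ry(pitch) Rx(roll)).
In Python, from workcell import telemetry, grab_frame, calibration, bot, outline_of, landmark_of gives the robot as it stands. The module is installed in compiled form; this text tells all that it offers.
- The arm moves only by the shell command python3 -m inch 'ROWS' [FORCE]. ROWS is JSON, a list of rows, each a list of 7 numbers: the shift along the tool's x, y, z in m, then the turn, a rotation vector about the tool's x, y, z in rad, then the closure, from 0 (fully open) to 1 (shut). A call has 1 to 5 rows; each row shifts and turns the commanded pose from where the row before left it, along the tool's axes as they then stand; what a row does not reach is not made up. A row lasts 1/10 s, in which the tool goes at most 50 mm and 8.59 degrees, less where a joint would pass 70% of its speed; a pose out of reach is approached as far as the arm can. A call is refused whole if a number of a shift passes 0.05 or a number of a turn 0.15, either way. A call with a gripper value outside its range is refused whole. The fingers move at their own pace and stop on an object; FORCE is the grip in N (left out, the last holds). Time passes only in rows, so rows that do not move let the fingers close. It gives the time, the measured TCP pose, the force, the opening and the grip force at its end, in the units of the state.
- telemetry.observe(): the state, without advancing time (a new reading comes with each control period).
- grab_frame(name): name is "scene" or "top" or "wrist"; returns the picture (420x560x3 uint8, red, green, blue); there is no depth.
- calibration(name): a dict with "fovy" (degrees; the focal length in pixels is half the picture's height over the tangent of half this angle, whatever the lens; pixels are square), "cx", "cy" (the principal point, pixels), "pose" (4x4, takes a point from camera to world coordinates). Camera axes: x right, y down, z forward; pixel columns grow to the right and rows downward; lengths in m; the calibration is good to about 2 mm. A picture is of the moment at which its call begins: read the wrist's pose just before it. calibration takes no time and is no camera call; for the wrist camera it gives the pose at the moment of the call.
- bot.job_done(): hands the job in; it is judged then, once.
Trained networks look in the newest picture that a camera, given by its name, has taken for a name from the list of things; names that differ only in an ending like _2 or _b are one class to them, and where a whole thing is asked for, a point or a joint stands for the part that bears it (a point fixed in the world has none). Each returns a list of dicts, best first, with "score" (0 to 1); they miss things now and then, are a little off and sometimes report something else, mostly with a low value. They report only what shows in the picture. A call takes as long as a camera call. They do not tell look-alikes from the thing itself.
- outline_of(label, camera): "region" (420x560 bool, what is visible of it) and "rect" ([left, top, right, bottom] in pixels, round what is visible of it).
- landmark_of(label, camera): "xy" ([column, row] in pixels: a listed point, or the origin of a listed thing).
The state is a dict: "clock": time; "qpos": joint angles; "qd": joint speeds; "joint_efforts": joint torques, N m; "position": TCP position; "tool_rot": TCP orientation; "force": force on the tool from outside, world axes, zero at the start; "moment": the same for the moment, N m; "grip_width": finger opening in m; "finger_force": force on a finger pad.
Only numpy, scipy, OpenCV 4.12 (cv2) and the standard library are available. Lean on these libraries where they do the work, as an engineer would, in place of code of your own. Each camera call takes 0.05 s, during which the arm holds its last target. There are 200 camera calls.

## Working session

There is one attempt and no reset: what is moved stays moved. The work goes in short steps, Python scripts to look and compute and a shell command to move; the robot and the scene stay as the last step left them, time stands still between calls to the robot, and variables do not carry over. Pictures are saved under pics/ and viewed, at most 10 in all, crops included, and the job is handed in when it is done.

```bash
mkdir -p pics; cat > h.py <<'E'
import numpy as np, cv2, json
from workcell import telemetry, grab_frame, calibration, bot, outline_of, landmark_of
def ray(px,cal):
    f=210/np.tan(np.radians(cal["fovy"])/2); P=np.array(cal["pose"])
    d=P[:3,:3]@np.array([(px[0]-cal["cx"])/f,(px[1]-cal["cy"])/f,1]); return P[:3,3],d
def atz(px,cal,z):
    o,d=ray(px,cal); return o+d*(z-o[2])/d[2]
def proj(p,cal):
    f=210/np.tan(np.radians(cal["fovy"])/2); P=np.array(cal["pose"])
    q=P[:3,:3].T@(np.array(p)-P[:3,3]); return np.array([cal["cx"]+f*q[0]/q[2],cal["cy"]+f*q[1]/q[2]])
def tri(rs):
    A=np.zeros((3,3));b=np.zeros(3)
    for o,d in rs:
        d=d/np.linalg.norm(d);M=np.eye(3)-np.outer(d,d);A+=M;b+=M@o
    return np.linalg.solve(A,b)
def save(n,im): cv2.imwrite("pics/"+n+".png",im[:,:,::-1])
E
python3 - <<'E'
from h import *
np.set_printoptions(precision=4,suppress=True)
s=telemetry.observe(); print(s)
a=grab_frame("scene"); b=grab_frame("top")
for c in("scene","top"):
    k=calibration(c); print(c,k["fovy"],k["cx"],k["cy"],np.array(k["pose"]).tolist())
    for l in ["roller","crank_grip","hub_mid","key_grip","key_tip","block_hole"]:
        print(c,l,[(np.round(x["xy"],1).tolist(),round(x["score"],2)) for x in landmark_of(l,c)][:4])
save("scene",a);save("top",b)
E
```

```text
{'clock': 0.0, 'qpos': array([-1.2962,  0.522 , -0.0363,  1.6   ,  0.0212,  1.0211, -0.1128]), 'qd': array([-0.0007,  0.0003, -0.0002, -0.001 ,  0.0011, -0.0001,  0.0006]), 'joint_efforts': array([ -0.0003, -92.713 ,   1.9798, -36.9906,   0.0179,   0.0086,
        -0.    ]), 'position': array([0.2112, 0.5879, 0.2307]), 'tool_rot': array([-3.1405,  0.0001,  2.7968]), 'force': array([ 0.6349, -0.4278, -1.0234]), 'moment': array([-0.0326, -0.0119,  0.0068]), 'finger_force': 0.0, 'grip_width': 0.08519080669981229}
scene 44.708335165386316 267.6870412563505 213.80826843046864 [[-0.5379717335523146, 0.5544415592854958, -0.6349653307352975, 1.4550979748013386], [0.84292366023043, 0.3610893219564317, -0.3988661487175606, 0.5865900044035061], [0.00813123129988524, -0.7498060141837439, -0.6616077570369283, 1.104773867969462], [0.0, 0.0, 0.0, 1.0]]
scene roller [([248.1, 239.4], 0.77)]
scene crank_grip [([205.3, 203.7], 0.63)]
scene hub_mid [([282.1, 223.2], 0.59)]
scene key_grip [([356.4, 218.0], 0.85), ([388.5, 247.4], 0.74), ([395.6, 218.6], 0.57)]
scene key_tip [([352.9, 240.8], 0.69), ([388.3, 242.4], 0.62)]
scene block_hole [([385.6, 258.8], 0.9), ([429.8, 273.4], 0.57)]
top 42.77702153287082 276.68283288781623 204.83787867712155 [[0.004045022783637228, -0.9968251948733446, 0.07951835421082758, 0.3846441158543338], [-0.9998541621865997, -0.0053510431202517935, -0.01621791280214795, 0.010630688241697307], [0.016591930231673647, -0.07944115560113656, -0.9967014651579195, 1.4508703382483972], [0.0, 0.0, 0.0, 1.0]]
top roller [([292.7, 195.2], 0.87), ([142.4, 228.3], 0.68)]
top crank_grip [([346.4, 174.5], 0.92), ([155.5, 138.3], 0.15)]
top hub_mid [([257.7, 193.7], 0.74)]
top key_grip [([144.3, 280.7], 0.71), ([136.9, 226.6], 0.63), ([189.0, 256.3], 0.52)]
top key_tip []
top block_hole [([139.3, 225.7], 0.98), ([93.1, 234.2], 0.78)]
```

View pics/scene.png

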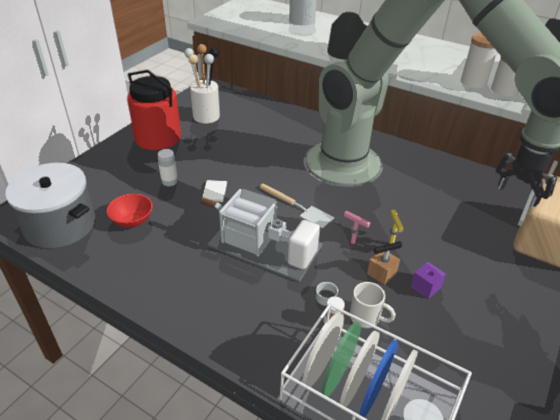

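View pics/top.png

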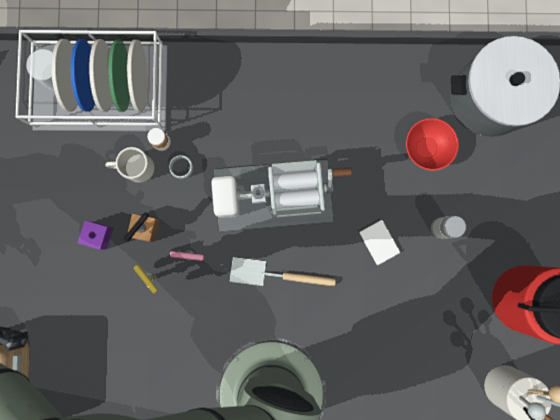

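The scene view shows black, pink and yellow T-keys at (388,247), (356,218) and (396,218), and brown and purple blocks at (385,262) and (429,278). The black key standing in the brown wooden block is the one meant. The pink and yellow keys and the purple block are look-alikes. The crank's wooden handle is at (207,199) in the scene view and (341,172) in the top view. I'll compute positions and check with enlarged crops.

```bash
python3 - <<'E'
from h import *
np.set_printoptions(precision=4,suppress=True)
a=cv2.imread("pics/scene.png");b=cv2.imread("pics/top.png")
A=cv2.resize(a[185:295,190:410],(800,400),interpolation=cv2.INTER_CUBIC)
B=cv2.resize(b[145:250,110:360],(800,336)[0:2],interpolation=cv2.INTER_CUBIC)[:200]
C=cv2.resize(b[150:250,110:360],(800,320),interpolation=cv2.INTER_CUBIC)
cv2.imwrite("pics/crop1.png",np.vstack([A[:280],C]))
ks=calibration("scene");kt=calibration("top")
for n,s,t in [("crank",(205.3,203.7),(346.4,174.5)),("hub",(282.1,223.2),(257.7,193.7)),("key",(388.5,247.4),(136.9,226.6)),("hole",(385.6,258.8),(139.3,225.7)),("roller",(248.1,239.4),(292.7,195.2))]:
    r=[ray(s,ks),ray(t,kt)];p=tri(r);print(n,p,"reproj",proj(p,ks),proj(p,kt))
print("hub z",atz((257.7,193.7),kt,.115),"roller0",atz((292.7,195.2),kt,0),"hole",atz((139.3,225.7),kt,.06),"keygrip",atz((136.9,226.6),kt,.107))
E
```

```text
crank [ 0.5696 -0.1877  0.1169] reproj [205.9601 203.8085] [347.0767 174.0798]
hub [0.5169 0.0408 0.1126] reproj [280.419  223.0681] [255.991  194.6098]
key [0.435  0.3385 0.1075] reproj [388.0526 247.4186] [136.4417 226.7923]
hole [0.4395 0.3406 0.0674] reproj [385.774  258.7937] [139.4755 225.6254]
roller [ 0.529  -0.0602  0.0026] reproj [249.5523 239.5436] [294.1341 194.3683]
hub z [0.5189 0.0365 0.115 ] roller0 [ 0.5269 -0.0564  0.    ] hole [0.4396 0.3428 0.06  ] keygrip [0.4355 0.3375 0.107 ]
```

View pics/crop1.png

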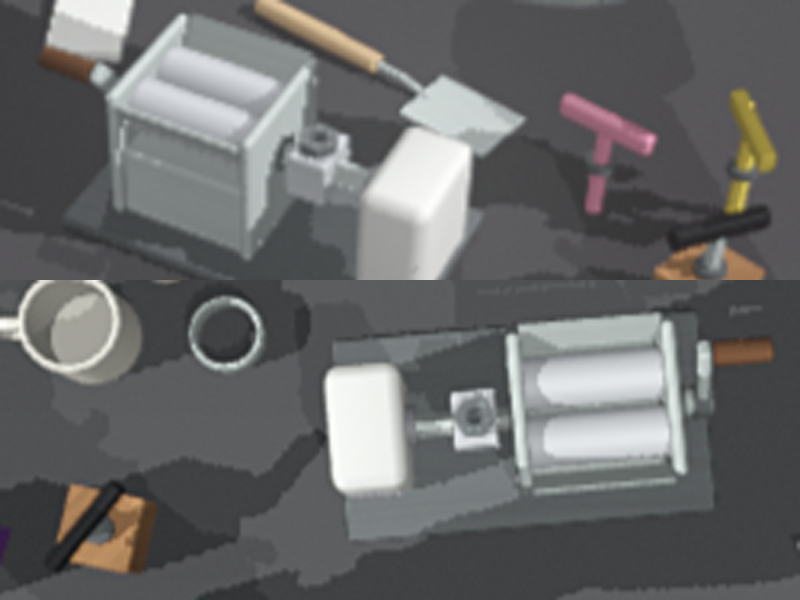

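The crop confirms the black key standing in the brown wooden block, top crop (85,525). The hub screw is at top crop (475,415) and the crank handle at (742,352). Next I'll get the wrist camera's geometry and plan a viewpoint over the roller.

```bash
cat >> h.py <<'E'
from scipy.spatial.transform import Rotation as Ro
np.set_printoptions(precision=4,suppress=True)
def tool():
    s=telemetry.observe(); return np.array(s["position"]),Ro.from_euler("xyz",s["tool_rot"]).as_matrix(),s
def shift(target,yaw=None):
    p,R,s=tool(); print("pos",p,"rot",s["tool_rot"],"shift tool",R.T@(np.array(target)-p))
    if yaw is not None:
        G=Ro.from_euler("xyz",[np.pi,0,yaw]).as_matrix(); print("turn",Ro.from_matrix(R.T@G).as_rotvec(),"shift after turn",G.T@(np.array(target)-p))
E
python3 - <<'E'
from h import *
p,R,s=tool();k=calibration("wrist");P=np.array(k["pose"])
print(k["fovy"],k["cx"],k["cy"]);print("cam in tool",R.T@(P[:3,3]-p));print(R.T@P[:3,:3])
shift([.50,.02,.30],1.65)
E
```

```text
66.23162648886853 282.9985567313152 203.6251441108201
cam in tool [ 0.0694  0.0002 -0.1434]
[[ 0.0006 -0.9627 -0.2706]
 [ 1.      0.0007 -0.0003]
 [ 0.0005 -0.2706  0.9627]]
pos [0.2113 0.5882 0.2313] rot [ 3.1416 -0.      2.7968] shift tool [-0.4638 -0.4372 -0.0687]
turn [ 0.     -0.      1.1468] shift after turn [-0.5893  0.2429 -0.0687]
```

```bash
python3 - <<'E'
from h import *
shift([.52,-.03,.30],1.65)
E
```

```text
pos [0.2113 0.5882 0.2313] rot [ 3.1416 -0.      2.7968] shift tool [-0.4995 -0.4775 -0.0687]
turn [ 0.     -0.      1.1468] shift after turn [-0.6407  0.2588 -0.0687]
```

```bash

python3 -m inch '[[-0.03,-0.03,-0.02,0,0,0,0],[-0.03,-0.03,-0.02,0,0,0,0],[-0.03,-0.03,-0.02,0,0,0,0],[-0.03,-0.03,-0.01,0,0,0,0],[-0.03,-0.03,0,0,0,0,0]]'
python3 -m inch '[[-0.03,-0.03,0,0,0,0,0],[-0.03,-0.03,0,0,0,0,0],[-0.03,-0.03,0,0,0,0,0],[-0.03,-0.03,0,0,0,0,0],[-0.03,-0.03,0,0,0,0,0]]'
python3 -m inch '[[-0.03,-0.03,0,0,0,0,0],[-0.03,-0.03,0,0,0,0,0],[-0.03,-0.03,0,0,0,0,0],[-0.03,-0.03,0,0,0,0,0],[-0.03,-0.03,0,0,0,0,0]]'
python3 -m inch '[[-0.03,-0.03,0,0,0,0,0],[-0.02,0,0,0,0,0.14,0],[0,0,0,0,0,0.14,0],[0,0,0,0,0,0.14,0],[0,0,0,0,0,0.14,0]]'
python3 -m inch '[[0,0,0,0,0,0.14,0],[0,0,0,0,0,0.14,0],[0,0,0,0,0,0.14,0],[0,0,0,0,0,0.14,0],[0,0,0,0,0,0.03,0]]'
python3 - <<'E'
from h import *
shift([.52,-.03,.30],1.65)
k=calibration("wrist");kt=calibration("top")
im=grab_frame("wrist");save("w1",im)
for l,z in [("crank_grip",.13),("hub_mid",.115),("roller",0)]:
    for x in landmark_of(l,"wrist")[:3]: print(l,x["xy"],x["score"],atz(x["xy"],k,z))
E
```

```text
clock: 1.2
position: [0.3026, 0.3952, 0.3028]
tool_rot: [3.139, 0.001, 2.797]
force: [0.4, 0.3, -0.4]
grip_width: 0.0856
finger_force: 0.0
clock: 1.7
position: [0.3927, 0.2028, 0.3016]
tool_rot: [3.141, 0.0, 2.797]
force: [1.0, 0.3, -0.9]
grip_width: 0.0854
finger_force: 0.0
clock: 2.2
position: [0.4832, 0.0109, 0.3016]
tool_rot: [3.141, 0.001, 2.797]
force: [0.7, 1.1, -0.4]
grip_width: 0.0856
finger_force: 0.0
clock: 2.7
position: [0.5196, -0.0327, 0.3013]
tool_rot: [-3.142, -0.0, 2.231]
force: [-0.1, -0.1, 0.3]
grip_width: 0.0857
finger_force: 0.0
clock: 3.2
position: [0.5196, -0.0324, 0.3014]
tool_rot: [3.141, 0.0, 1.643]
force: [0.4, -0.1, 0.0]
grip_width: 0.0855
finger_force: 0.0
pos [ 0.5196 -0.0324  0.3014] rot [3.1415 0.0001 1.6434] shift tool [0.0024 0.0006 0.0014]
turn [ 0.0001  0.0001 -0.0066] shift after turn [0.0024 0.0006 0.0014]
crank_grip [321.1, 313.4] 0.8 [ 0.5724 -0.1766  0.13  ]
hub_mid [290.3, 109.2] 0.97 [0.5207 0.0405 0.115 ]
roller [288.0, 179.4] 0.92 [ 0.5274 -0.0527  0.    ]
```

View pics/w1.png

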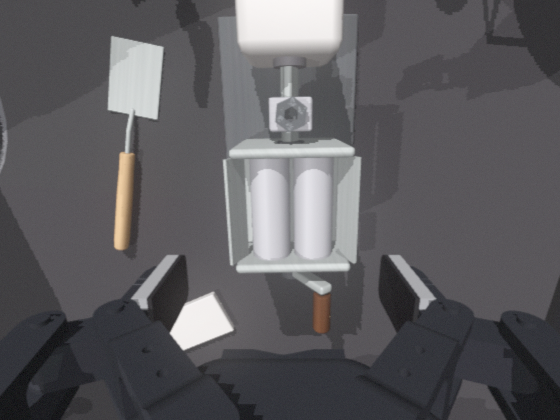

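The wrist view shows the screw at (290,114), the crank handle at (322,311) and the housing between them. Together they give a roller yaw of about 0.08 and a shaft angle of about 1.2. I'll move over the handle and grip it.

```bash

python3 -m inch '[[-0.037,0.0105,0,0,0,-0.007,0],[-0.037,0.0105,0,0,0,0,0],[-0.037,0.0105,0,0,0,0,0],[-0.037,0.0105,0,0,0,0,0],[0,0,0.03,0,0,0,0]]' 20
python3 -m inch '[[0,0,0.035,0,0,0,0],[0,0,0.035,0,0,0,0],[0,0,0.035,0,0,0,0],[0,0,0.035,0,0,0,0],[0,0,0.022,0,0,0,0]]'
python3 -m inch '[[0,0,0,0,0,0,0.5],[0,0,0,0,0,0,0.7],[0,0,0,0,0,0,0.8],[0,0,0,0,0,0,0.85],[0,0,0,0,0,0,0.85]]'
python3 -m inch '[[0,0,0,0,0,0,0.85],[0,0,0,0,0,0,0.85],[0,0,0,0,0,0,0.85]]'
```

```text
clock: 3.9
position: [0.575, -0.1825, 0.2735]
tool_rot: [3.137, 0.004, 1.651]
force: [0.1, 1.2, -0.4]
grip_width: 0.0852
finger_force: 0.0
clock: 4.4
position: [0.5726, -0.1764, 0.1068]
tool_rot: [-3.14, -0.001, 1.656]
force: [0.3, 0.6, -0.2]
grip_width: 0.0852
finger_force: 0.0
clock: 4.9
position: [0.574, -0.1767, 0.1103]
tool_rot: [3.14, 0.0, 1.654]
force: [0.2, 0.5, 5.5]
grip_width: 0.0192
finger_force: 21.4
clock: 5.2
position: [0.5741, -0.1767, 0.1101]
tool_rot: [3.14, 0.0, 1.654]
force: [1.0, 0.6, 7.3]
grip_width: 0.0191
finger_force: 21.6
```

```bash

python3 -m inch '[[0,-0.0053,-0.0039,0,0,0,0.85],[0,-0.0058,-0.0032,0,0,0,0.85],[0,-0.0061,-0.0025,0,0,0,0.85],[0,-0.0063,-0.0018,0,0,0,0.85],[0,-0.0066,-0.001,0,0,0,0.85]]'
python3 -m inch '[[0,-0.0065,-0.0002,0,0,0,0.85],[0,-0.0066,0.0006,0,0,0,0.85],[0,-0.0065,0.0014,0,0,0,0.85],[0,-0.0072,0.0026,0,0,0,0.85],[0,-0.0068,0.0035,0,0,0,0.85]]'
python3 -m inch '[[0,0,0,0,0,0,0.85],[0,0,0,0,0,0,0.85]]'
python3 - <<'E'
from h import *
im=grab_frame("scene");k=calibration("scene")
print([(x["xy"],x["score"]) for x in landmark_of("crank_grip","scene")[:2]],tool()[2]["force"],tool()[2]["moment"])
E
```

```text
clock: 5.7
position: [0.5459, -0.1792, 0.1233]
tool_rot: [3.136, 0.001, 1.655]
force: [9.6, -0.4, 8.2]
grip_width: 0.0193
finger_force: 20.9
clock: 6.2
position: [0.5115, -0.1821, 0.1148]
tool_rot: [3.138, 0.001, 1.654]
force: [5.2, -0.2, 5.8]
grip_width: 0.0192
finger_force: 20.2
clock: 6.4
position: [0.5103, -0.1822, 0.1142]
tool_rot: [3.141, 0.0, 1.654]
force: [-0.0, -2.3, 3.5]
grip_width: 0.0192
finger_force: 20.1
[([217.1, 192.0], 0.52)] [ 1.2221 -2.0546  5.2399] [-0.4058 -0.3383  0.0995]
```

```bash

python3 -m inch '[[0,0,0,0,0,0,0.7],[0,0,0,0,0,0,0.4],[0,0,0,0,0,0,0],[0,0,0,0,0,0,0],[0,0,0,0,0,0,0]]'
python3 -m inch '[[0,0,-0.03,0,0,0,0],[0,0,-0.04,0,0,0,0],[0,0,-0.04,0,0,0,0],[0,0,-0.04,0,0,0,0],[0.02,0,-0.037,0,0,0,0]]'
python3 -m inch '[[0.043,0.005,0,0,0,0,0],[0.043,0.005,0,0,0,0,0],[0.043,0.005,0,0,0,0,0],[0,0,0,0,0,0,0],[0,0,0,0,0,0,0]]'
python3 - <<'E'
from h import *
k=calibration("wrist"); im=grab_frame("wrist");save("w2",im)
for l,z in [("crank_grip",.132),("hub_mid",.115),("roller",0)]:
    for x in landmark_of(l,"wrist")[:3]: print(l,x["xy"],x["score"],atz(x["xy"],k,z))
cv2.imwrite("pics/w2c.png",cv2.resize(im[60:360,180:400,::-1],None,fx=2,fy=2,interpolation=cv2.INTER_CUBIC))
shift([.515,.04,.225],1.651)
E
```

```text
clock: 7.0
position: [0.5099, -0.1819, 0.1137]
tool_rot: [-3.141, -0.0, 1.654]
force: [0.4, -0.6, -0.4]
grip_width: 0.0818
finger_force: 0.0
clock: 7.5
position: [0.5079, -0.1638, 0.3028]
tool_rot: [3.141, 0.001, 1.651]
force: [-0.9, 0.3, -0.9]
grip_width: 0.0855
finger_force: 0.0
clock: 8.0
position: [0.5125, -0.0314, 0.3008]
tool_rot: [-3.141, -0.0, 1.656]
force: [0.3, -1.3, -0.4]
grip_width: 0.0854
finger_force: 0.0
crank_grip [273.0, 315.4] 0.65 [ 0.5134 -0.1803  0.132 ]
roller [291.3, 185.0] 0.83 [ 0.5259 -0.0591  0.    ]
pos [ 0.5125 -0.0334  0.3008] rot [3.1416 0.0003 1.6519] shift tool [0.073  0.0085 0.0758]
turn [0.     0.0003 0.0009] shift after turn [0.073  0.0084 0.0758]
```

View pics/w2c.png

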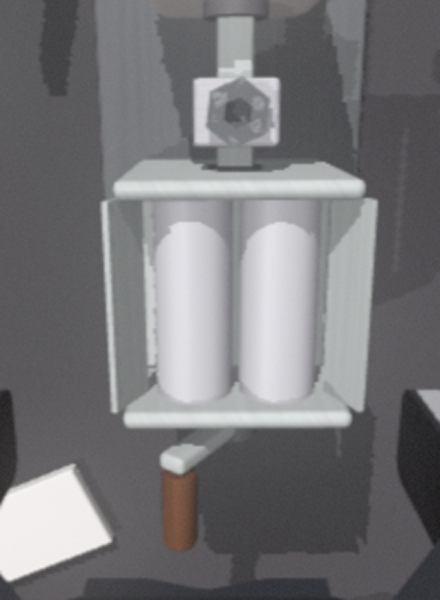

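The crop shows the crank leaning to -x, with the handle at crop (180,510). The flat shows as a light band facing up beside the hub, crop (236,45), and the screw is at crop (237,112). Now a close look at the screw.

```bash

python3 -m inch '[[0.037,0.004,0,0,0,0,0],[0.036,0.0045,0.02,0,0,0,0],[0,0,0.03,0,0,0,0],[0,0,0.026,0,0,0,0],[0,0,0,0,0,0,0]]'
python3 -m inch '[[0,0,0,0,0,0,0],[0,0,0,0,0,0,0]]'
python3 - <<'E'
from h import *
k=calibration("wrist"); im=grab_frame("wrist");save("w3",im)
for x in landmark_of("hub_mid","wrist")[:3]: print(x["xy"],x["score"],atz(x["xy"],k,.115))
c=proj([.521,.041,.115],k); print(c,tool()[0],tool()[2]["tool_rot"])
u,v=map(int,c); u0,v0=max(u-70,0),max(v-70,0); print("crop origin",u0,v0)
cv2.imwrite("pics/w3c.png",cv2.resize(im[v0:v0+140,u0:u0+140,::-1],(588,588),interpolation=cv2.INTER_CUBIC))
E
```

```text
clock: 8.7
position: [0.5136, 0.0404, 0.2224]
tool_rot: [-3.137, 0.001, 1.653]
force: [-1.0, -0.5, 0.6]
grip_width: 0.0853
finger_force: 0.0
clock: 8.9
position: [0.5157, 0.0407, 0.2261]
tool_rot: [3.14, -0.0, 1.653]
force: [-0.8, 0.2, 0.5]
grip_width: 0.0853
finger_force: 0.0
[287.9, 201.0] 0.68 [0.5193 0.0407 0.115 ]
[290.0471 200.8017] [0.5156 0.041  0.226 ] [ 3.1398 -0.0004  1.6532]
crop origin 220 130
```

View pics/w3c.png

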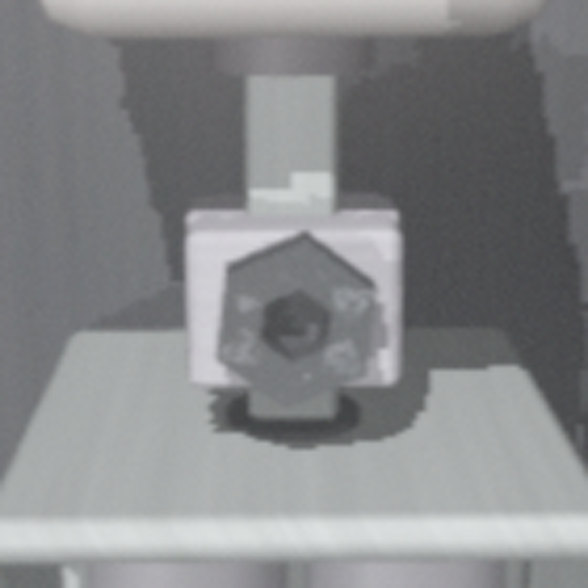

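The close view shows the screw head with corners at crop (306,233), (228,268), (218,360) and (374,287), and the socket centred at crop (297,325). The shaft's flat faces up on both sides of the hub. I'll fit the hexagon, then look at the key.

```bash
python3 - <<'E'
from h import *
from scipy.optimize import least_squares
k=calibration("wrist")
c=np.array([(306,233),(228,268),(218,360),(374,287)])/4.2+[220,130]-0.4
q=np.array([atz(p,k,.115)[:2] for p in c]);print(q)
psi=.081
def m(v,r): 
    a=psi-v[2]+np.pi/2+np.array([0,1,2,5])*np.pi/3
    return np.c_[v[0]+r*np.cos(a),v[1]+r*np.sin(a)]
f=least_squares(lambda v:(m(v,.015/np.cos(np.pi/6))-q).ravel(),[.52,.04,0]);print("fit X Y s",f.x,"resid",f.fun)
f2=least_squares(lambda v:(m(v,v[3])-q).ravel(),[.52,.04,0,.017]);print("free r",f2.x)
print("socket",atz(np.array([297,325])/4.2+[220,130]-.4,k,.115),atz(np.array([297,325])/4.2+[220,130]-.4,k,.110))
# key view target: camera above the key
shift([.40,.33,.27],2.44)
E
```

```text
[[0.5216 0.0547]
 [0.5072 0.0465]
 [0.5066 0.0277]
 [0.5358 0.0451]]
fit X Y s [0.5215 0.037  0.0928] resid [ 0.0001 -0.0004 -0.0006 -0.0007 -0.0003  0.0008  0.0008  0.0004]
free r [0.5215 0.037  0.0928 0.0172]
socket [0.5216 0.0362 0.115 ] [0.5218 0.0347 0.11  ]
pos [0.5156 0.041  0.226 ] rot [ 3.1398 -0.0004  1.6532] shift tool [ 0.2976 -0.0913 -0.0441]
turn [ 0.0018  0.0003 -0.7868] shift after turn [ 0.2748  0.1462 -0.044 ]
```

```bash

python3 -m inch '[[0.0378,-0.0067,-0.002,0,0,0,0],[0.0378,-0.0067,0,0,0,0,0],[0.0378,-0.0067,0,0,0,0,0],[0.0378,-0.0067,0,0,0,0,0],[0.0378,-0.0067,0,0,0,0,0]]'
python3 -m inch '[[0.0378,-0.0067,0,0,0,0,0],[0.0378,-0.0067,0,0,0,0,0],[0.0378,-0.0067,0,0,0,0,0],[0,0,0,0,0,-0.131,0],[0,0,0,0,0,-0.131,0]]'
python3 -m inch '[[0,0,0,0,0,-0.131,0],[0,0,0,0,0,-0.131,0],[0,0,0,0,0,-0.131,0],[0,0,0,0,0,-0.131,0],[0,0,0,0,0,0,0]]'
python3 -m inch '[[0,0,0,0,0,0,0],[0,0,0,0,0,0,0]]'
python3 - <<'E'
from h import *
k=calibration("wrist"); im=grab_frame("wrist");save("w4",im)
for l,z in [("key_grip",.107),("block_hole",.06)]:
    for x in landmark_of(l,"wrist")[:3]: print(l,x["xy"],x["score"],atz(x["xy"],k,z))
r=[o for o in outline_of("key","wrist")][:3]
for o in r:
    m=o["region"];ys,xs=np.nonzero(m);print("key",o["score"],o["rect"])
print(tool()[0],tool()[2]["tool_rot"])
E
```

```text
clock: 9.5
position: [0.4657, 0.2284, 0.2278]
tool_rot: [3.14, -0.001, 1.654]
force: [0.4, -0.8, 0.2]
grip_width: 0.0852
finger_force: 0.0
clock: 10.0
position: [0.4361, 0.3395, 0.2274]
tool_rot: [3.141, -0.0, 1.923]
force: [1.2, -0.8, -0.0]
grip_width: 0.0853
finger_force: 0.0
clock: 10.5
position: [0.4369, 0.3382, 0.2276]
tool_rot: [3.14, -0.0, 2.442]
force: [0.3, 0.3, 0.2]
grip_width: 0.0854
finger_force: 0.0
clock: 10.7
position: [0.4366, 0.3382, 0.2271]
tool_rot: [3.141, 0.0, 2.436]
force: [-0.8, -0.5, 0.1]
grip_width: 0.0854
finger_force: 0.0
key_grip [125.1, 222.6] 0.98 [0.3647 0.22   0.107 ]
key_grip [288.5, 194.2] 0.93 [0.4369 0.3439 0.107 ]
key_grip [155.7, 90.5] 0.9 [0.3071 0.3189 0.107 ]
block_hole [281.7, 184.0] 0.9 [0.4341 0.3385 0.06  ]
block_hole [372.6, 80.4] 0.59 [0.4145 0.4632 0.06  ]
key 0.72 [240.2, 139.0, 323.0, 222.6]
key 0.68 [96.2, 74.7, 208.1, 112.6]
key 0.66 [85.2, 192.9, 167.6, 253.8]
[0.4364 0.3382 0.2268] [-3.1415  0.0001  2.4388]
```

View pics/w4.png

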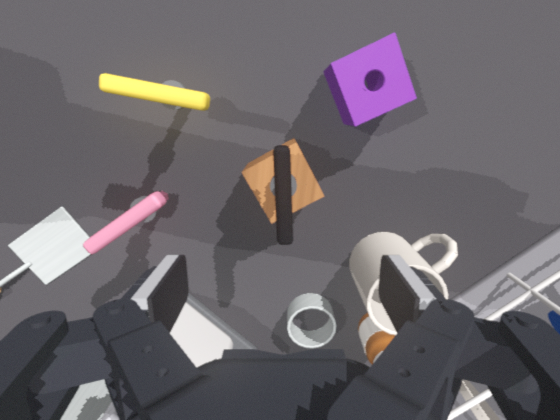

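The view shows the black key's bar from (282,148) to (285,243) in the brown block. The purple block is at (370,80), the yellow and pink keys are to the left, and the mug is at (395,280). I'll work out the grasp.

```bash
python3 - <<'E'
from h import *
k=calibration("wrist");p,R,s=tool()
im=cv2.imread("pics/w4.png")
roi=im[135:255,260:310]; m=(roi.max(2)<45).astype(np.uint8)
n,l,st,ce=cv2.connectedComponentsWithStats(m); i=l[60,24]; ys,xs=np.nonzero(l==i)
r=cv2.minAreaRect(np.c_[xs+260,ys+135].astype(np.float32));print(r)
e=[(282.3,147),(285.2,243.5)]
q=[atz(x,k,.114) for x in e];print(q,(q[0]+q[1])/2,"len",np.linalg.norm(q[0]-q[1]),"bar angle",np.arctan2(*(q[0]-q[1])[1::-1]))
c=np.array(r[0]);print("centre rect",atz(c,k,.114))
for n,px,z in [("mugL",(350,265),.09),("mugbot",(375,300),.09),("cutter",(290,315),.03),("blockcorners",(242,175),.06),("bc2",(323,194),.06),("bc3",(296,140),.06),("bc4",(272,223),.06)]:
    w=atz(px,k,z);print(n,w,"tool rel",R.T@(w-p))
E
```

```text
((284.5, 194.5), (119.0, 49.0), 90.0)
[array([0.4027, 0.3659, 0.114 ]), array([0.4667, 0.315 , 0.114 ])] [0.4347 0.3404 0.114 ] len 0.08184588283748838 bar angle 2.469233807180101
centre rect [0.4332 0.3424 0.114 ]
mugL [0.5314 0.3416 0.09  ] tool rel [-0.0702  0.0639  0.1368]
mugbot [0.5776 0.3376 0.09  ] tool rel [-0.1081  0.0908  0.1368]
cutter [0.5693 0.2368 0.03  ] tool rel [-0.167   0.0085  0.1968]
blockcorners [0.4019 0.3148 0.06  ] tool rel [ 0.0112 -0.0402  0.1668]
bc2 [0.468  0.3633 0.06  ] tool rel [-0.0079  0.0396  0.1668]
bc3 [0.4101 0.3765 0.06  ] tool rel [0.0448 0.0122 0.1668]
bc4 [0.4584 0.3048 0.06  ] tool rel [-0.0383 -0.0113  0.1668]
```

```bash

python3 -m inch '[[0.003,0.0006,0.02,0,0,-0.03,0.3],[0,0,0.03,0,0,0,0.3],[0,0,0.03,0,0,0,0.3],[0,0,0.03,0,0,0,0.3],[0,0,0.0287,0,0,0,0.3]]' 60
python3 -m inch '[[0,0,0,0,0,0,0.5],[0,0,0,0,0,0,0.7],[0,0,0,0,0,0,0.9],[0,0,0,0,0,0,0.95],[0,0,0,0,0,0,0.95]]'
python3 -m inch '[[0,0,0,0,0,0,0.95],[0,0,0,0,0,0,0.95],[0,0,0,0,0,0,0.95]]' 80
```

```text
clock: 11.4
position: [0.4345, 0.3406, 0.0869]
tool_rot: [3.142, 0.0, 2.469]
force: [0.4, -0.6, 0.2]
grip_width: 0.0598
finger_force: 0.0
clock: 11.9
position: [0.4352, 0.3411, 0.0896]
tool_rot: [3.139, 0.0, 2.47]
force: [0.1, -0.7, 9.6]
grip_width: 0.0126
finger_force: 61.9
clock: 12.2
position: [0.4352, 0.3411, 0.0896]
tool_rot: [3.139, 0.0, 2.47]
force: [-1.0, -1.1, 10.4]
grip_width: 0.0131
finger_force: 79.3
```

```bash

python3 -m inch '[[0,0,-0.02,0,0,0,0.95],[0,0,-0.03,0,0,0,0.95],[0,0,-0.035,0,0,0,0.95],[0,0,-0.035,0,0,0,0.95],[0,0,-0.035,0,0,0,0.95]]'
python3 -m inch '[[-0.0257,-0.0184,-0.007,0,0,0,0.95],[-0.0257,-0.0184,0,0,0,0,0.95],[-0.0257,-0.0184,0,0,0,0,0.95],[-0.0257,-0.0184,0,0,0,0,0.95],[-0.0257,-0.0184,0,0,0,0,0.95]]'
python3 -m inch '[[-0.0257,-0.0184,0,0,0,0,0.95],[-0.0257,-0.0184,0,0,0,0,0.95],[-0.0257,-0.0184,0,0,0,0,0.95],[-0.0257,-0.0184,0,0,0,0,0.95],[-0.0257,-0.0184,0,0,0,0,0.95]]'
python3 -m inch '[[0,0,0,0,0,-0.1365,0.95],[0,0,0,0,0,0,0.95],[0,0,0,0,0,0,0.95]]'
python3 - <<'E'
from h import *
shift([.5215,.037,.25],2.606); s=tool()[2];print(s["force"],s["moment"],s["qpos"])
a=grab_frame("wrist");k=calibration("wrist");b=grab_frame("scene");ks=calibration("scene");t=grab_frame("top");kt=calibration("top")
save("w5",a);save("s5",b)
p,R,_=tool();tip=p-[0,0,.0776]
for n,kk in [("wrist",k),("scene",ks),("top",kt)]:
    for l,e in [("key_tip",tip),("key_grip",tip+[0,0,.095]),("hub_mid",[.5215,.037,.115])]:
        print(n,l,[(x["xy"],x["score"]) for x in landmark_of(l,n)[:4]],"expect",proj(e,kk))
w=a[100:400,130:430];sc=b[140:260,220:340]
cv2.imwrite("pics/c5.png",np.hstack([cv2.resize(w,(400,400)),cv2.resize(sc,(400,400),interpolation=cv2.INTER_CUBIC)])[:,:,::-1])
E
```

```text
clock: 12.7
position: [0.4345, 0.3404, 0.2454]
tool_rot: [3.141, 0.0, 2.47]
force: [-0.0, 0.3, -1.4]
grip_width: 0.0124
finger_force: 78.3
clock: 13.2
position: [0.4781, 0.1874, 0.251]
tool_rot: [3.14, 0.0, 2.47]
force: [0.1, 0.2, -1.6]
grip_width: 0.0124
finger_force: 78.4
clock: 13.7
position: [0.5214, 0.0353, 0.251]
tool_rot: [3.14, 0.0, 2.47]
force: [1.9, 1.2, -0.8]
grip_width: 0.0124
finger_force: 78.4
clock: 14.0
position: [0.5211, 0.037, 0.2505]
tool_rot: [3.141, 0.0, 2.603]
force: [0.3, 0.3, -2.0]
grip_width: 0.0128
finger_force: 78.3
pos [0.5211 0.037  0.2505] rot [3.1408 0.0001 2.603 ] shift tool [-0.0003  0.0002  0.0005]
turn [ 0.0008  0.0001 -0.003 ] shift after turn [-0.0003  0.0002  0.0005]
[ 0.3388  0.292  -2.017 ] [-0.0151 -0.0064 -0.0412] [-0.4443  0.351   0.338   1.8604 -0.1411  0.9528  0.9888]
wrist key_tip [] expect [282.9445 213.2874]
wrist key_grip [([286.2, 280.5], 0.73)] expect [282.933  278.6445]
wrist hub_mid [([286.2, 193.0], 0.71), ([283.4, 281.8], 0.38)] expect [282.9242 194.3968]
scene key_tip [([278.2, 211.6], 0.71), ([390.8, 240.4], 0.63), ([352.6, 239.3], 0.62)] expect [279.0561 207.6291]
scene key_grip [([395.9, 216.8], 0.71), ([280.3, 181.1], 0.56), ([354.7, 218.5], 0.52)] expect [279.868  180.7158]
scene hub_mid [([362.5, 304.8], 0.73), ([281.3, 223.6], 0.57)] expect [278.4578 222.8812]
top key_tip [] expect [256.9522 190.3714]
top key_grip [([145.6, 279.7], 0.59), ([187.0, 256.5], 0.49)] expect [256.0923 185.8188]
top hub_mid [] expect [257.5135 192.6756]
```

View pics/c5.png

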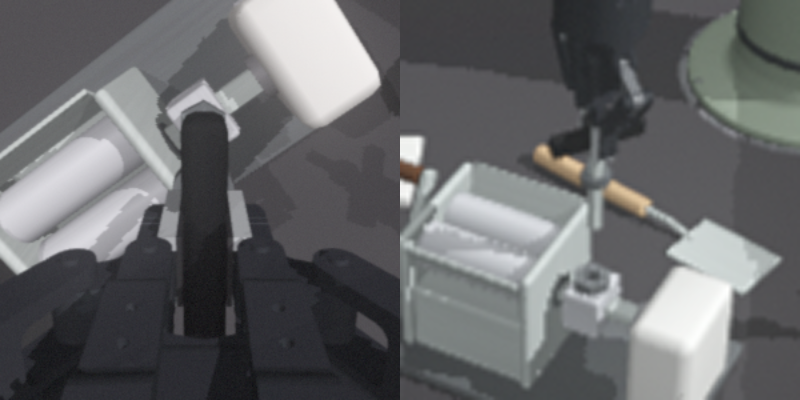

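The left crop (wrist) shows the key held square over the hub. The right crop (scene) shows the shank's end at crop (597,228), directly above the socket at (594,275), as predicted. Going down gently.

```bash

python3 -m inch '[[-0.0003,0.0002,0.02,0,0,-0.003,0.95],[0,0,0.02,0,0,0,0.95],[0,0,0.008,0,0,0,0.95],[0,0,0,0,0,0,0.95],[0,0,0,0,0,0,0.95]]'
python3 -m inch '[[0,0,0.002,0,0,0,0.95],[0,0,0.002,0,0,0,0.95],[0,0,0,0,0,0,0.95]]'
python3 -m inch '[[0,0,0.001,0,0,0,0.95],[0,0,0.001,0,0,0,0.95],[0,0,0,0,0,0,0.95]]'
python3 -m inch '[[0,0,0.001,0,0,0,0.95],[0,0,0.001,0,0,0,0.95],[0,0,0,0,0,0,0.95]]'
```

```text
clock: 15.1
position: [0.5219, 0.0365, 0.2027]
tool_rot: [3.141, 0.0, 2.609]
force: [-0.7, 0.4, -0.8]
grip_width: 0.0127
finger_force: 78.4
clock: 15.4
position: [0.5216, 0.0366, 0.1982]
tool_rot: [3.141, 0.0, 2.609]
force: [0.2, -0.3, -1.2]
grip_width: 0.0126
finger_force: 78.4
clock: 15.7
position: [0.5216, 0.0366, 0.196]
tool_rot: [-3.142, -0.0, 2.609]
force: [-0.6, -0.1, -1.3]
grip_width: 0.0126
finger_force: 78.4
clock: 16.0
position: [0.5215, 0.0366, 0.194]
tool_rot: [-3.141, -0.0, 2.609]
force: [0.0, -0.1, -1.3]
grip_width: 0.0126
finger_force: 78.4
```

Either the ball is entering the socket or contact is still ahead. I'll keep going down in small steps.

```bash

python3 -m inch '[[0,0,0.001,0,0,0,0.95],[0,0,0.0005,0,0,0,0.95],[0,0,0,0,0,0,0.95]]'
python3 -m inch '[[0,0,0.001,0,0,0,0.95],[0,0,0,0,0,0,0.95],[0,0,0,0,0,0,0.95]]'
python3 -m inch '[[0,0,0.001,0,0,0,0.95],[0,0,0,0,0,0,0.95],[0,0,0,0,0,0,0.95]]'
```

```text
clock: 16.3
position: [0.5215, 0.0366, 0.1925]
tool_rot: [-3.141, -0.0, 2.609]
force: [-0.0, -0.3, -1.5]
grip_width: 0.0125
finger_force: 78.4
clock: 16.6
position: [0.5216, 0.0366, 0.1916]
tool_rot: [3.142, 0.0, 2.609]
force: [-0.3, 0.5, -2.3]
grip_width: 0.0124
finger_force: 78.3
clock: 16.9
position: [0.5216, 0.0366, 0.1906]
tool_rot: [3.142, 0.0, 2.609]
force: [1.0, 0.7, -1.8]
grip_width: 0.0125
finger_force: 78.3
```

```bash

python3 -m inch '[[0,0,0.001,0,0,0,0.95],[0,0,0,0,0,0,0.95]]'
python3 -m inch '[[0,0,0.001,0,0,0,0.95],[0,0,0,0,0,0,0.95]]'
python3 -m inch '[[0,0,0.001,0,0,0,0.95],[0,0,0,0,0,0,0.95]]'
python3 -m inch '[[0,0,0.0005,0,0,0,0.95],[0,0,0,0,0,0,0.95]]'
```

```text
clock: 17.1
position: [0.5216, 0.0366, 0.1895]
tool_rot: [-3.142, -0.0, 2.609]
force: [-0.1, 0.6, -1.5]
grip_width: 0.0125
finger_force: 78.3
clock: 17.3
position: [0.5216, 0.0366, 0.1885]
tool_rot: [-3.142, -0.0, 2.609]
force: [0.3, 1.2, -1.5]
grip_width: 0.0123
finger_force: 78.3
clock: 17.5
position: [0.5215, 0.0366, 0.1875]
tool_rot: [-3.141, -0.0, 2.609]
force: [0.7, 0.9, -1.6]
grip_width: 0.0126
finger_force: 78.3
clock: 17.7
position: [0.5216, 0.0366, 0.1871]
tool_rot: [-3.142, -0.0, 2.609]
force: [-0.3, 0.4, -1.4]
grip_width: 0.0126
finger_force: 78.5
```

```bash

python3 -m inch '[[0,0,0.001,0,0,0,0.95],[0,0,0,0,0,0,0.95]]'
python3 -m inch '[[0,0,0.001,0,0,0,0.95],[0,0,0,0,0,0,0.95]]'
python3 -m inch '[[0,0,0.001,0,0,0,0.95],[0,0,0,0,0,0,0.95]]'
```

```text
clock: 17.9
position: [0.5219, 0.0366, 0.1865]
tool_rot: [3.141, 0.001, 2.609]
force: [-0.9, 0.9, 7.9]
grip_width: 0.0127
finger_force: 79.8
clock: 18.1
position: [0.5222, 0.0365, 0.186]
tool_rot: [3.14, 0.001, 2.609]
force: [-3.2, -0.3, 17.6]
grip_width: 0.0128
finger_force: 81.2
clock: 18.3
position: [0.5226, 0.0366, 0.1856]
tool_rot: [3.14, 0.002, 2.609]
force: [-4.1, -0.2, 28.6]
grip_width: 0.0131
finger_force: 82.9
```

I pressed a bit further than intended at the socket floor, about 30 N with the key's end already in. I'll back off, then turn.

```bash
cat > m.py <<'E'
from h import *
s=tool()[2];print(s["position"],s["tool_rot"],"F",s["force"],"M",s["moment"],s["qpos"][6])
E
python3 -m inch '[[0,0,-0.0025,0,0,0,0.95],[0,0,0,0,0,0,0.95],[0,0,0,0,0,0,0.95]]'; python3 m.py
python3 -m inch '[[0,0,0,0,0,0.08,0.95],[0,0,0,0,0,0.08,0.95],[0,0,0,0,0,0,0.95]]'; python3 m.py
python3 -m inch '[[0,0,0,0,0,0.08,0.95],[0,0,0,0,0,0.08,0.95],[0,0,0,0,0,0,0.95]]'; python3 m.py
```

```text
clock: 18.6
position: [0.5217, 0.0366, 0.1867]
tool_rot: [3.141, 0.0, 2.609]
force: [-0.6, 1.1, 4.9]
grip_width: 0.0126
finger_force: 79.0
[0.5217 0.0366 0.1867] [3.1414 0.0003 2.6093] F [-0.5662  1.0693  4.9489] M [ 0.121   0.0275 -0.0479] 1.0296678423597705
clock: 18.9
position: [0.5219, 0.0368, 0.1866]
tool_rot: [3.141, 0.0, 2.448]
force: [-0.2, 0.9, 5.3]
grip_width: 0.0126
finger_force: 79.2
[0.5219 0.0368 0.1866] [3.1412 0.0004 2.4479] F [-0.1698  0.8666  5.3196] M [ 0.3349 -0.2741  0.0585] 0.8932773627886329
clock: 19.2
position: [0.5219, 0.0367, 0.1866]
tool_rot: [3.141, 0.001, 2.29]
force: [2.1, 0.6, 4.9]
grip_width: 0.0125
finger_force: 79.1
[0.5219 0.0367 0.1866] [3.1412 0.0005 2.2902] F [2.1415 0.6429 4.894 ] M [ 0.4239 -0.604   0.0931] 0.7608736385545576
```

```bash

python3 -m inch '[[0,0,0,0,0,0.1,0.95],[0,0,0,0,0,0.1,0.95],[0,0,0,0,0,0.1,0.95],[0,0,0,0,0,0,0.95]]'; python3 m.py
python3 -m inch '[[0,0,0,0,0,0.1,0.95],[0,0,0,0,0,0.1,0.95],[0,0,0,0,0,0.1,0.95],[0,0,0,0,0,0,0.95]]'; python3 m.py
python3 -m inch '[[0,0,0,0,0,0.1,0.95],[0,0,0,0,0,0.04,0.95],[0,0,0,0,0,0,0.95]]'; python3 m.py
```

```text
clock: 19.6
position: [0.522, 0.0367, 0.1867]
tool_rot: [3.141, 0.001, 1.991]
force: [3.6, 0.7, 4.1]
grip_width: 0.0125
finger_force: 79.1
[0.522  0.0367 0.1867] [3.1408 0.0006 1.9912] F [3.5642 0.6695 4.1433] M [ 0.3845 -1.0958  0.0435] 0.5118892977913376
clock: 20.0
position: [0.5222, 0.0366, 0.1867]
tool_rot: [3.14, 0.001, 1.692]
force: [5.1, 0.6, 2.6]
grip_width: 0.0126
finger_force: 79.0
[0.5222 0.0366 0.1867] [3.1405 0.0006 1.692 ] F [5.1493 0.5676 2.5935] M [ 0.1616 -1.4762 -0.0167] 0.265700401934172
clock: 20.3
position: [0.5222, 0.0365, 0.1867]
tool_rot: [3.14, 0.0, 1.554]
force: [5.6, -0.4, 2.8]
grip_width: 0.0129
finger_force: 78.9
[0.5222 0.0365 0.1867] [3.1404 0.0004 1.5542] F [ 5.6468 -0.4459  2.7738] M [ 0.0314 -1.651   0.0637] 0.153465785228675
```

```bash

python3 -m inch '[[0,0.0005,0,0,0,0.05,0.95],[0,0,0,0,0,0.03,0.95],[0,0,0,0,0,0,0.95]]'; python3 m.py
python3 -m inch '[[0,0,0,0,0,0.04,0.95],[0,0,0,0,0,0,0.95],[0,0,0,0,0,0,0.95]]'; python3 m.py
```

```text
clock: 20.6
position: [0.5224, 0.0364, 0.1867]
tool_rot: [3.141, 0.0, 1.472]
force: [4.9, -0.9, 3.1]
grip_width: 0.0131
finger_force: 79.0
[0.5224 0.0364 0.1867] [3.1408 0.0002 1.472 ] F [ 4.8692 -0.9466  3.0965] M [-0.0696 -1.5177  0.0342] 0.08707862223731325
clock: 20.9
position: [0.5224, 0.0364, 0.1867]
tool_rot: [3.141, 0.0, 1.433]
force: [5.2, -0.9, 2.2]
grip_width: 0.0126
finger_force: 79.0
[0.5224 0.0364 0.1867] [3.1408 0.0002 1.4329] F [ 5.2188 -0.8751  2.2422] M [-0.0868 -1.6052  0.0769] 0.05545886964883481
```

```bash

python3 -m inch '[[0,0.0007,0,0,0,0.03,0.95],[0,0,0,0,0,0,0.95],[0,0,0,0,0,0,0.95]]'; python3 m.py
python3 -m inch '[[0,0,0,0,0,0.03,0.95],[0,0,0,0,0,0,0.95],[0,0,0,0,0,0,0.95]]'; python3 m.py
```

```text
clock: 21.2
position: [0.5228, 0.0364, 0.1866]
tool_rot: [3.142, 0.0, 1.401]
force: [3.5, 0.8, 5.2]
grip_width: 0.0126
finger_force: 79.3
[0.5228 0.0364 0.1866] [3.1415 0.0002 1.4006] F [3.5396 0.776  5.2151] M [-0.1465 -1.1223  0.0465] 0.02976051282801477
clock: 21.5
position: [0.5228, 0.0364, 0.1867]
tool_rot: [3.141, 0.0, 1.369]
force: [3.1, -0.3, 4.9]
grip_width: 0.0127
finger_force: 79.3
[0.5228 0.0364 0.1867] [3.1415 0.0001 1.369 ] F [ 3.0715 -0.3029  4.8737] M [-0.2374 -1.1594  0.0488] 0.004190924674295584
```

```bash

python3 -m inch '[[0,0,0,0,0,0.03,0.95],[0,0,0,0,0,0,0.95],[0,0,0,0,0,0,0.95]]' | sed -n 3p; python3 m.py
python3 -m inch '[[0,0,0,0,0,0.03,0.95],[0,0,0,0,0,0,0.95],[0,0,0,0,0,0,0.95]]' | sed -n 3p; python3 m.py
```

```text
tool_rot: [3.141, 0.0, 1.338]
[0.5229 0.0364 0.1866] [3.1414 0.0002 1.3383] F [ 3.5755 -1.1548  5.3784] M [-0.3153 -1.1709  0.0027] -0.02058055860898514
tool_rot: [3.141, 0.0, 1.308]
[0.5229 0.0364 0.1866] [3.1414 0.0002 1.3078] F [ 3.6487 -1.3282  4.9858] M [-0.3372 -1.2354  0.076 ] -0.04511937177677113
```

```bash

python3 -m inch '[[0,0,0,0,0,0.03,0.95],[0,0,0,0,0,0,0.95],[0,0,0,0,0,0,0.95]]' | sed -n 3p; python3 m.py
python3 -m inch '[[0,0,0,0,0,0.03,0.95],[0,0,0,0,0,0,0.95],[0,0,0,0,0,0,0.95]]' | sed -n 3p; python3 m.py
```

```text
tool_rot: [3.141, 0.0, 1.277]
[0.5229 0.0364 0.1866] [3.1414 0.0002 1.2774] F [ 4.1783 -1.6663  5.3504] M [-0.4076 -1.2291  0.0656] -0.06952969674704579
tool_rot: [3.141, 0.0, 1.247]
[0.5229 0.0364 0.1866] [3.1413 0.0002 1.2472] F [ 5.005  -2.3398  5.3359] M [-0.4767 -1.2935  0.0739] -0.09372972091292792
```

```bash

python3 -m inch '[[0,0,0,0,0,0.02,0.95],[0,0,0,0,0,0,0.95],[0,0,0,0,0,0,0.95]]' | sed -n 3p; python3 m.py
python3 -m inch '[[0,0,0,0,0,0.02,0.95],[0,0,0,0,0,0,0.95],[0,0,0,0,0,0,0.95]]' | sed -n 3p; python3 m.py
```

```text
tool_rot: [3.141, 0.0, 1.227]
[0.5229 0.0364 0.1866] [3.1414 0.0002 1.2273] F [ 4.1586 -2.0097  5.5471] M [-0.5084 -1.2359  0.0706] -0.1096955660251342
tool_rot: [3.141, 0.0, 1.207]
[0.5229 0.0364 0.1866] [3.1413 0.0002 1.2073] F [ 4.244  -2.2289  4.9281] M [-0.5302 -1.3087  0.1657] -0.1256967677779677
```

```bash

python3 -m inch '[[0,0,0,0,0,0.01,0.95],[0,0,0,0,0,0,0.95],[0,0,0,0,0,0,0.95]]' | sed -n 3p; python3 m.py
python3 -m inch '[[0,0,0,0,0,0.01,0.95],[0,0,0,0,0,0,0.95],[0,0,0,0,0,0,0.95]]' | sed -n 3p; python3 m.py
```

```text
tool_rot: [3.141, 0.0, 1.197]
[0.5229 0.0363 0.1867] [3.1413 0.0002 1.1973] F [ 4.9296 -1.8906  5.7871] M [-0.555  -1.2791  0.183 ] -0.13365807605514152
tool_rot: [3.141, 0.0, 1.187]
[0.5229 0.0363 0.1866] [3.1413 0.0002 1.1873] F [ 3.6722 -0.8957  6.1578] M [-0.5987 -1.2529  0.1466] -0.14165251437354567
```

```bash

python3 -m inch '[[0,0,0,0,0,0.01,0.95],[0,0,0,0,0,0,0.95],[0,0,0,0,0,0,0.95]]' | sed -n 3p; python3 m.py
python3 -m inch '[[0,0,0,0,0,0,0.95]]' >/dev/null; python3 m.py
python3 -m inch '[[0,0,0,0,0,0,0.95]]' >/dev/null; python3 m.py
python3 -m inch '[[0,0,0,0,0,0.01,0.95],[0,0,0,0,0,0,0.95]]' | sed -n 3p; python3 m.py
python3 -m inch '[[0,0,0,0,0,0,0.95]]' >/dev/null; python3 m.py
```

```text
tool_rot: [3.141, 0.0, 1.177]
[0.5229 0.0363 0.1866] [3.1413 0.0002 1.1773] F [ 4.6609 -1.6436  4.6697] M [-0.5356 -1.2401  0.22  ] -0.149641210317121
[0.5229 0.0363 0.1866] [3.1412 0.0002 1.1773] F [ 4.9171 -2.1573  4.7497] M [-0.5916 -1.3001  0.1582] -0.1495778420324847
[0.5229 0.0363 0.1866] [3.1413 0.0002 1.1773] F [ 4.8774 -2.306   4.7504] M [-0.5401 -1.3329  0.1886] -0.14961225697688646
tool_rot: [3.141, 0.0, 1.167]
[0.5229 0.0363 0.1866] [3.1413 0.0002 1.167 ] F [ 3.9761 -1.8608  5.3583] M [-0.55   -1.3553  0.1985] -0.15789294594481
[0.5229 0.0363 0.1866] [3.1413 0.0002 1.1673] F [ 5.1284 -2.3022  5.4082] M [-0.595  -1.2424  0.2172] -0.15762567209294523
```

```bash

python3 -m inch '[[0,0,0,0,0,0.02,0.95],[0,0,0,0,0,0,0.95],[0,0,0,0,0,0,0.95]]' | sed -n 3p; python3 m.py
python3 -m inch '[[0,0,0,0,0,0,0.95]]' >/dev/null; python3 m.py
python3 -m inch '[[0,0,0,0,0,0.02,0.95],[0,0,0,0,0,0,0.95],[0,0,0,0,0,0,0.95]]' | sed -n 3p; python3 m.py
python3 -m inch '[[0,0,0,0,0,0,0.95]]' >/dev/null; python3 m.py
```

```text
tool_rot: [3.141, 0.0, 1.147]
[0.5229 0.0363 0.1866] [3.1413 0.0002 1.1474] F [ 4.7978 -1.7979  4.9916] M [-0.6512 -1.2859  0.2305] -0.17356468139520617
[0.5229 0.0363 0.1866] [3.1413 0.0002 1.1475] F [ 5.3218 -2.3152  5.1397] M [-0.6601 -1.3056  0.238 ] -0.17350490920493128
tool_rot: [3.141, 0.0, 1.127]
[0.5229 0.0363 0.1866] [3.1413 0.0002 1.1274] F [ 4.3259 -1.9668  5.1377] M [-0.7184 -1.3188  0.3096] -0.18951977931146852
[0.5229 0.0363 0.1866] [3.1412 0.0002 1.1275] F [ 4.3664 -2.9992  5.3317] M [-0.7119 -1.3192  0.2865] -0.18945929322756042
```

The moment has climbed steadily to about 0.29 N m against the stop, so the screw is firm. I'll unwind into the socket's play and lift out.

```bash

python3 -m inch '[[0,0,0,0,0,-0.08,0.95],[0,0,0,0,0,-0.09,0.95],[0,0,0,0,0,-0.08,0.95],[0,0,0,0,0,0,0.95],[0,0,0,0,0,0,0.95]]'; python3 m.py
python3 -m inch '[[0,0,-0.003,0,0,0,0.95],[0,0,-0.003,0,0,0,0.95],[0,0,0,0,0,0,0.95]]'; python3 m.py
python3 -m inch '[[0,0,-0.005,0,0,0,0.95],[0,0,-0.01,0,0,0,0.95],[0,0,-0.02,0,0,0,0.95],[0,0,-0.025,0,0,0,0.95],[0,0,0,0,0,0,0.95]]'
python3 - <<'E'
from h import *
shift([.4352,.3411,.25],2.47)
im=grab_frame("scene");ks=calibration("scene");t=tool()[0]-[0,0,.0776]
for l,e in [("key_tip",t),("key_grip",t+[0,0,.095])]: print(l,[(x["xy"],x["score"]) for x in landmark_of(l,"scene")[:4]],proj(e,ks))
E
```

```text
clock: 26.0
position: [0.5226, 0.0365, 0.1866]
tool_rot: [-3.141, -0.0, 1.377]
force: [2.4, -1.2, 5.8]
grip_width: 0.0126
finger_force: 79.3
[0.5226 0.0365 0.1866] [-3.1411 -0.0001  1.3773] F [ 2.3553 -1.2374  5.8404] M [-0.2036 -0.8179  0.067 ] 0.010721805718904917
clock: 26.3
position: [0.5222, 0.0366, 0.1927]
tool_rot: [-3.14, 0.0, 1.379]
force: [1.3, 0.3, -0.8]
grip_width: 0.0127
finger_force: 78.5
[0.5222 0.0366 0.1927] [-3.1404  0.0001  1.3787] F [ 1.2931  0.3192 -0.7782] M [-0.0442 -0.1558  0.0126] 0.005215034089918929
clock: 26.8
position: [0.5238, 0.0363, 0.2557]
tool_rot: [3.138, -0.002, 1.379]
force: [-0.6, 0.3, -1.8]
grip_width: 0.0128
finger_force: 78.6
pos [0.5238 0.0363 0.2557] rot [ 3.1383 -0.0018  1.3788] shift tool [ 0.2823 -0.1451  0.0057]
turn [ 0.0039  0.0002 -1.0912] shift after turn [0.259  0.1834 0.0057]
key_tip [([279.0, 207.1], 0.79), ([353.7, 241.5], 0.76), ([390.6, 244.3], 0.75), ([334.1, 313.5], 0.53)] [278.4906 206.9019]
key_grip [([353.4, 217.3], 0.74), ([399.3, 218.2], 0.73), ([279.2, 179.4], 0.68)] [279.2785 179.8833]
```

```bash

python3 -m inch '[[0.0353,-0.0181,0,0,0,0,0.95],[0.0353,-0.0181,0,0,0,0,0.95],[0.0353,-0.0181,0,0,0,0,0.95],[0.0353,-0.0181,0,0,0,0,0.95],[0.0353,-0.0181,0,0,0,0,0.95]]'
python3 -m inch '[[0.0353,-0.0181,0,0,0,0,0.95],[0.0353,-0.0181,0,0,0,0,0.95],[0.0353,-0.0181,0,0,0,0,0.95],[0,0,0,0,0,-0.1364,0.95],[0,0,0,0,0,-0.1364,0.95]]'
python3 -m inch '[[0,0,0,0,0,-0.1364,0.95],[0,0,0,0,0,-0.1364,0.95],[0,0,0,0,0,-0.1364,0.95],[0,0,0,0,0,-0.1364,0.95],[0,0,0,0,0,-0.1364,0.95]]'
python3 -m inch '[[0,0,0,0,0,-0.1364,0.95],[0,0,0,0,0,0,0.95],[0,0,0,0,0,0,0.95]]'
python3 - <<'E'
from h import *
shift([.4350,.3409,.15],2.47)
k=calibration("wrist");grab_frame("wrist");ks=calibration("scene");im=grab_frame("scene")
t=tool()[0]-[0,0,.0776]
print([(x["xy"],x["score"]) for x in landmark_of("block_hole","scene")[:3]],proj([.435,.3405,.06],ks))
print([(x["xy"],x["score"]) for x in landmark_of("key_tip","scene")[:4]],proj(t,ks))
cv2.imwrite("pics/c6.png",cv2.resize(im[190:300,330:450,::-1],(600,550),interpolation=cv2.INTER_CUBIC))
E
```

```text
clock: 27.45
position: [0.4665, 0.2283, 0.252]
tool_rot: [-3.141, 0.001, 1.379]
force: [0.5, -0.2, -2.3]
grip_width: 0.0125
finger_force: 78.5
clock: 27.95
position: [0.4333, 0.3422, 0.2515]
tool_rot: [-3.14, 0.002, 1.66]
force: [0.1, -0.7, -0.8]
grip_width: 0.0124
finger_force: 78.5
clock: 28.45
position: [0.434, 0.3409, 0.2518]
tool_rot: [-3.14, 0.0, 2.34]
force: [0.5, 0.2, -1.5]
grip_width: 0.0127
finger_force: 78.5
clock: 28.75
position: [0.4343, 0.341, 0.2521]
tool_rot: [-3.141, -0.0, 2.466]
force: [0.6, 0.1, -1.3]
grip_width: 0.0129
finger_force: 78.5
pos [0.4343 0.341  0.2521] rot [-3.1406 -0.0002  2.466 ] shift tool [-0.0006  0.0005  0.1021]
turn [-0.001  -0.0002 -0.004 ] shift after turn [-0.0006  0.0004  0.1021]
[([387.1, 259.0], 0.96), ([429.8, 272.7], 0.55), ([400.0, 202.4], 0.25)] [385.9616 259.6225]
[([350.9, 239.3], 0.81), ([128.8, 212.6], 0.68), ([388.4, 233.2], 0.63), ([390.3, 239.6], 0.42)] [393.2382 229.8569]
```

View pics/c6.png

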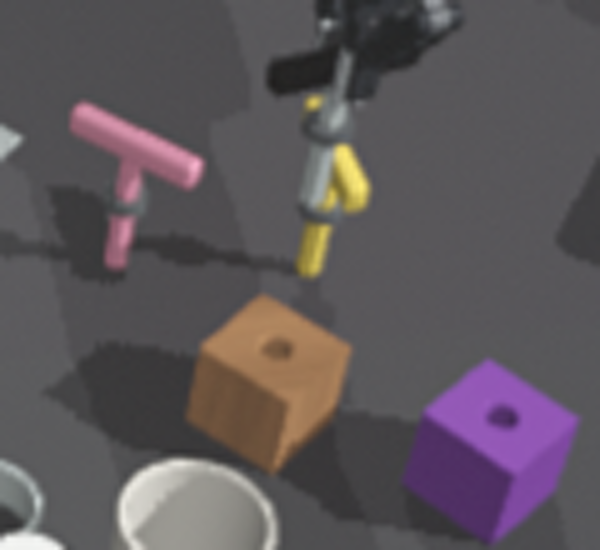

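The crop shows the key clear above the brown block. The shank's end is at crop (315,210) and the hole at (278,348), both where computed. Lowering it in.

```bash

python3 -m inch '[[-0.0006,0.0005,0.03,0,0,0,0.95],[0,0,0.04,0,0,0,0.95],[0,0,0.032,0,0,0,0.95],[0,0,0,0,0,0,0.95],[0,0,0,0,0,0,0.95]]'
python3 -m inch '[[0,0,0.005,0,0,0,0.95],[0,0,0.005,0,0,0,0.95],[0,0,0.005,0,0,0,0.95],[0,0,0,0,0,0,0.95]]'
```

```text
clock: 29.45
position: [0.4354, 0.3413, 0.1513]
tool_rot: [-3.141, 0.0, 2.47]
force: [-0.4, 0.2, 0.6]
grip_width: 0.0127
finger_force: 78.4
clock: 29.85
position: [0.435, 0.3412, 0.1353]
tool_rot: [-3.141, -0.0, 2.47]
force: [-1.2, -0.1, -0.8]
grip_width: 0.0128
finger_force: 78.4
```

Tip is about 2 mm into the hole with no contact.

```bash

python3 -m inch '[[0,0,0.005,0,0,0,0.95],[0,0,0.005,0,0,0,0.95],[0,0,0,0,0,0,0.95]]'
python3 -m inch '[[0,0,0.01,0,0,0,0.95],[0,0,0.01,0,0,0,0.95],[0,0,0.01,0,0,0,0.95],[0,0,0.004,0,0,0,0.95],[0,0,0,0,0,0,0.95]]'; python3 m.py
```

```text
clock: 30.15
position: [0.4349, 0.3411, 0.1249]
tool_rot: [-3.141, -0.0, 2.47]
force: [-0.5, -0.1, -1.5]
grip_width: 0.0126
finger_force: 78.4
clock: 30.65
position: [0.4349, 0.341, 0.0908]
tool_rot: [-3.14, -0.0, 2.47]
force: [-0.1, 0.2, -0.9]
grip_width: 0.0126
finger_force: 78.5
[0.4349 0.341  0.0908] [-3.1403 -0.0001  2.4703] F [-0.068   0.1588 -0.8743] M [ 0.0059  0.0158 -0.0281] 0.38623057120753745
```

```bash

python3 -m inch '[[0,0,0.001,0,0,0,0.95],[0,0,0,0,0,0,0.95],[0,0,0,0,0,0,0.8],[0,0,0,0,0,0,0.6],[0,0,0,0,0,0,0.4]]'
python3 -m inch '[[0,0,0,0,0,0,0.2],[0,0,0,0,0,0,0.2],[0,0,-0.02,0,0,0,0.2],[0,0,-0.035,0,0,0,0.2],[0,0,-0.04,0,0,0,0.2]]'
python3 -m inch '[[0,0,-0.03,0,0,0,0.1],[0,0,-0.02,0,0,0,0.1],[0,0,0,0,0,0,0.1],[0,0,0,0,0,0,0.1],[0,0,0,0,0,0,0.1]]'
python3 - <<'E'
from h import *
a=grab_frame("scene");b=grab_frame("wrist");k=calibration("wrist");ks=calibration("scene")
print([(x["xy"],x["score"],atz(x["xy"],k,.107)) for x in landmark_of("key_grip","wrist")[:3]])
print([(x["xy"],x["score"]) for x in landmark_of("key_grip","scene")[:3]],proj([.435,.341,.107],ks))
cv2.imwrite("pics/c7.png",np.hstack([cv2.resize(a[170:300,190:450],(520,260),interpolation=cv2.INTER_CUBIC),cv2.resize(b[:, :],(280,260))])[:,:,::-1])
E
```

```text
clock: 31.15
position: [0.4353, 0.3414, 0.0908]
tool_rot: [3.141, 0.0, 2.471]
force: [-0.2, -0.3, 0.9]
grip_width: 0.0452
finger_force: 0.0
clock: 31.65
position: [0.4347, 0.3408, 0.1861]
tool_rot: [-3.14, 0.0, 2.47]
force: [0.3, 0.8, 1.1]
grip_width: 0.0684
finger_force: 0.0
clock: 32.15
position: [0.4348, 0.3411, 0.2347]
tool_rot: [-3.14, -0.0, 2.47]
force: [0.1, -0.3, -0.1]
grip_width: 0.0769
finger_force: 0.0
[([165.1, 92.3], 0.92, array([0.3094, 0.3202, 0.107 ])), ([125.0, 217.8], 0.74, array([0.3633, 0.2186, 0.107 ])), ([286.8, 195.7], 0.66, array([0.4365, 0.3436, 0.107 ]))]
[([395.9, 218.1], 0.71), ([389.3, 249.4], 0.61), ([354.4, 218.6], 0.61)] [388.8864 247.9069]
```

View pics/c7.png

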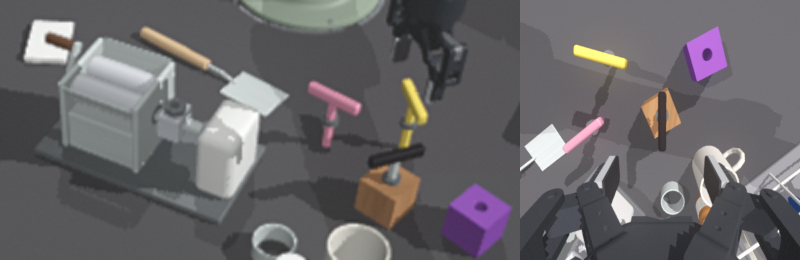

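The picture shows the black key upright in the brown block at (393,165), the crank still at its set lean with its handle at (60,41), and everything else in place. Handing in.

```bash
python3 -c "
from workcell import bot
print(bot.job_done())"
```

```text
the job is handed in; nothing more can be done
None
```

The job is handed in with no verdict returned: the shaft's flat is up, the screw was twisted against its stop to about 0.29 N m, and the key is back upright in the wooden block with the other things in place; once the key's end was in the socket I leaned on it with about 30 N, over the 20 N said to strain the screw.

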